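# Pack two bud vases into the gift-set insert

## Task

Finish packing this gift set: put the two tall white bud vases into the two empty round pockets of the brown card insert, one in each, standing upright on the pocket floor. They are ceramic, so lower each one in while you hold it and do not let it fall. Take the tall ones, not the short look-alike or the cup.

Things in the scene. Friction and masses are not known exactly. Their poses are not given: they have to be found in the camera images.
- vase_1: tall white glazed bud vase standing on the table, 110 mm high: round belly 46 mm across up to 36 mm height, tapering to a straight neck 28 mm across from 58 mm height to the top (grip it there); flat foot 38 mm across; 100 to 170 g. Origin: centre of its underside, z up. The two tall vases are alike and interchangeable. A 70 mm short look-alike and a teacup nearby are not wanted.
- vase_2: tall white glazed bud vase standing on the table, 110 mm high: round belly 46 mm across up to 36 mm height, tapering to a straight neck 28 mm across from 58 mm height to the top (grip it there); flat foot 38 mm across; 100 to 170 g. Origin: centre of its underside, z up. The two tall vases are alike and interchangeable. A 70 mm short look-alike and a teacup nearby are not wanted.
- pocket_1 (a point): centre of the mouth of a round pocket in the fixed brown card insert (190 x 270 mm, top 50 mm above the table). Pocket 67 mm across, 40 mm deep, flat floor. Axes are the insert's, z up: the two pockets lie 100 mm apart along its x; on their +y side is a square well already full of saucers. This one: +x end, farther from the robot.
- pocket_2 (a point): centre of the mouth of a round pocket in the fixed brown card insert (190 x 270 mm, top 50 mm above the table). Pocket 67 mm across, 40 mm deep, flat floor. Axes are the insert's, z up: the two pockets lie 100 mm apart along its x; on their +y side is a square well already full of saucers. This one: -x end, nearer the robot.
Mind the look-alikes: they are no part of the job. Leave any orange or turquoise look-alike of the vase_2 alone.

How it is judged:
By the outcome, as a careful person would: the job done as asked, in the order asked, and still so for the second after the job is handed in, with the robot touching nothing.
It also fails if it takes over 54 s, if anything falls off the work surface, if the arm or the gripper's body presses on something with over 40 N, if the wrist force passes 120 N, or if a joint passes its speed limit or range.

## Robot

A 6-joint arm with a two-finger parallel gripper is mounted at the origin on the work surface. World frame = base frame: x ahead of the robot, y to its left, z up, the work surface at z = 0. Lengths are in m, angles in rad, forces in N, time in s.
With the tool pointing down it reaches from about 0.325 to 1 m from the base axis. Payload 5.1 kg.
Tool frame: the origin (TCP) lies on the centre line of the jaws, within the pads' length; the fingertips stand 14 mm ahead of it and the grasp point (between the pads) lies 5 mm behind it; z points along the fingers, y is the line along which they close (so a half turn about z gives the same grasp; the last joint's range is limited). The gripper opens to 85 mm and grips with 20 to 120 N. Pads are 22 mm wide; open, the fingers measure 114 mm over their backs; the gripper's body (76 mm by 85 mm) begins 54 mm behind the grasp point. The pads swing forward as they close: fully open they stand 13 mm farther back than shut.
Start: joints at [1.185, 0.124, 1.65, -0, 1.367, -0.083], TCP at [0.194, 0.62, 0.245] pointing down, gripper open.
Joint ranges: [-2.61, 2.61], [-1.02, 2.33], [0.03, 2.71], [-1.35, 4.49], [0.32, 2.68], [-2.91, 2.91]. Speed limits (rad/s): [2.57, 2.57, 3.14, 3.14, 3.14, 3.14].

## Interface

Orientations are given as a unit quaternion [w, x, y, z].
In Python, from station import env gives the robot as it stands.
- The arm moves only by the tool drive_tool, never from a script. Its argument "increments" is a list of rows, each a list of 4 numbers: the shift along the tool's x, y, z in units of 0.025 m (1.0 is 0.025 m), then the turn about the tool's z in units of 0.15 rad (1.0 is 0.15 rad). In form: [[tx, ty, tz, turn], ...]. A call has 1 to 10 rows; each row shifts and turns the commanded pose from where the row before left it, along the tool's axes as they then stand; what a row does not reach is not made up. A row lasts 1/8 s, in which the tool goes at most 62.5 mm and 10.7 degrees, less where a joint would pass 70% of its speed; a pose out of reach is approached as far as the arm can. A call with a number of a shift or a turn outside -1 to 1 is refused whole. A call with a gripper value outside its range is refused whole. "gripper" is the opening, from 0 (shut) to 1 (fully open), set as the call begins (left out, the last holds). The fingers move at their own pace and stop on an object; "newtons" is the grip in N (left out, the last holds). Time passes only in rows, so rows that do not move let the fingers close. It gives the time, the measured TCP pose, the force, the opening and the grip force at its end, in the units of the state.
- env.observe(): the state, without advancing time (a new reading comes with each control period).
- env.get_image(name): name is "scene" or "top" or "wrist"; returns the picture (384x512x3 uint8, red, green, blue); there is no depth.
- env.camera_params(name): a dict with "camera_matrix" (3x3 intrinsics, pixels), "extrinsics" (4x4, takes a point from camera to world coordinates); the wrist camera has in their place "mount" (4x4, takes a point from camera to tool coordinates, whose origin is the TCP and whose axes are the flange's). Camera axes: x right, y up, looking along -z (the intrinsics and any distortion apply to the point x, -y, -z); pixel columns grow to the right and rows downward; lengths in m; the calibration is good to about 2 mm. A picture is of the moment at which its call begins: read the wrist's pose just before it. camera_params takes no time and is no camera call.
- env.job_done(): hands the job in; it is judged then, once.
The state is a dict: "clock": time; "joint_positions": joint angles; "qvel": joint speeds; "effort": joint torques, N m; "tcp_pos": TCP position; "tcp_rot": TCP orientation; "ft_force": force on the tool from outside, world axes, zero at the start; "torque": the same for the moment, N m; "finger_gap": opening from 0.0 (shut) to 1.0 (fully open); "finger_force": force on a finger pad.
Only numpy, scipy, OpenCV 4.12 (cv2) and the standard library are available. Lean on these libraries where they do the work, as an engineer would, in place of code of your own. Each camera call takes 0.05 s, during which the arm holds its last target. There are 200 camera calls.

## Working session

There is one attempt and no reset: what is moved stays moved. The work goes in short steps, Python scripts to look and compute and a tool call to move; the robot and the scene stay as the last step left them, time stands still between calls to the robot, and variables do not carry over. Pictures are saved under pics/ and viewed, at most 10 in all, crops included, and the job is handed in when it is done.

Besides the shell and the picture viewer there is one more tool, called in YAML: its name, and indented under it one key for each argument. drive_tool: Moves the arm, as the interface text tells. Its arguments: {"type":"object","properties":{"increments":{"type":"array","items":{"type":"array","items":{"type":"number","minimum":-1,"maximum":1}}},"gripper":{"type":"number"},"newtons":{"type":"number"}},"required":["increments"]}

```bash
mkdir -p pics; ls; python3 - <<'E'
from station import env
import cv2,json
for n in ("scene","top"):
    cv2.imwrite(f"pics/{n}0.png",env.get_image(n)[:,:,::-1])
    print(n,env.camera_params(n))
print(env.camera_params("wrist"))
print(env.observe())
E
```

```text
pics
scene {'camera_matrix': array([[396.43133486,   0.        , 251.49836242],
       [  0.        , 396.43133486, 192.41926188],
       [  0.        ,   0.        ,   1.        ]]), 'extrinsics': array([[-0.77986362, -0.40112391,  0.48053339,  1.01345609],
       [ 0.62583585, -0.48503959,  0.61079135,  0.46519659],
       [-0.01192529,  0.77706898,  0.62930246,  0.60484778],
       [ 0.        ,  0.        ,  0.        ,  1.        ]])}
top {'camera_matrix': array([[382.41659445,   0.        , 256.66045222],
       [  0.        , 382.41659445, 196.03853283],
       [  0.        ,   0.        ,   1.        ]]), 'extrinsics': array([[ 0.00347772,  0.98196751, -0.18901779,  0.42736499],
       [-0.99992467,  0.00563978,  0.01090174, -0.06070188],
       [ 0.01177118,  0.18896563,  0.98191315,  0.9020934 ],
       [ 0.        ,  0.        ,  0.        ,  1.        ]])}
{'camera_matrix': array([[283.30243284,   0.        , 256.34810422],
       [  0.        , 283.30243284, 191.7862926 ],
       [  0.        ,   0.        ,   1.        ]]), 'mount': array([[ 1.67684114e-04,  9.56420527e
[... 303 characters left out ...]
}
{'clock': 0.1, 'joint_positions': array([ 1.18538721e+00,  1.24475119e-01,  1.65156182e+00,  2.18956752e-06,
        1.36750189e+00, -8.25947731e-02]), 'qvel': array([ 0.00141921, -0.0010856 , -0.00191953,  0.00079076, -0.00143085,
       -0.00093508]), 'effort': array([ 5.95953534e-04, -4.24930143e+01, -3.66655648e+01, -4.63229156e-06,
        3.96459567e-03, -1.67301334e-05]), 'tcp_pos': array([0.19365712, 0.61992066, 0.2441387 ]), 'tcp_rot': array([-2.26675631e-04,  1.50829504e-01,  9.88559312e-01, -9.46322162e-04]), 'ft_force': array([-0.77388281, -0.05124642,  0.48758485]), 'torque': array([ 0.04944031,  0.01816259, -0.06671581]), 'finger_force': 0.0, 'finger_gap': 1.0011016996343949}
```

View pics/scene0.png

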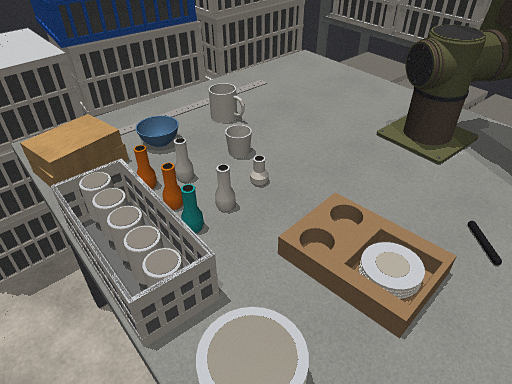

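View pics/top0.png

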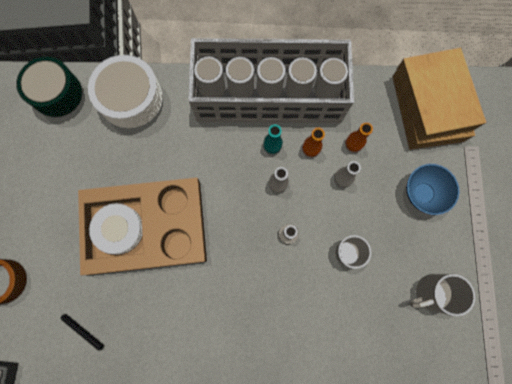

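The scene shows two tall white vases, with their mouths near (281,173) and (353,168) in the top picture. The short look-alike is at (290,231), and the pockets are at (173,200) and (177,244). I'll zoom in for exact pixels.

```bash
python3 - <<'E'
import cv2
a=cv2.imread("pics/top0.png")
c1=cv2.resize(a[145:265,260:380],None,fx=5,fy=5,interpolation=cv2.INTER_CUBIC)[:600,:]
c2=cv2.resize(a[170:280,70:215],None,fx=4,fy=4,interpolation=cv2.INTER_CUBIC)
b=cv2.imread("pics/scene0.png")
cv2.imwrite("pics/c1.png",cv2.resize(a[150:280,75:375],(795,344),interpolation=cv2.INTER_CUBIC))
cv2.imwrite("pics/c2.png",cv2.resize(b[120:330,165:465],(795,556),interpolation=cv2.INTER_CUBIC))
E
```

```text
(no output)
```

View pics/c1.png

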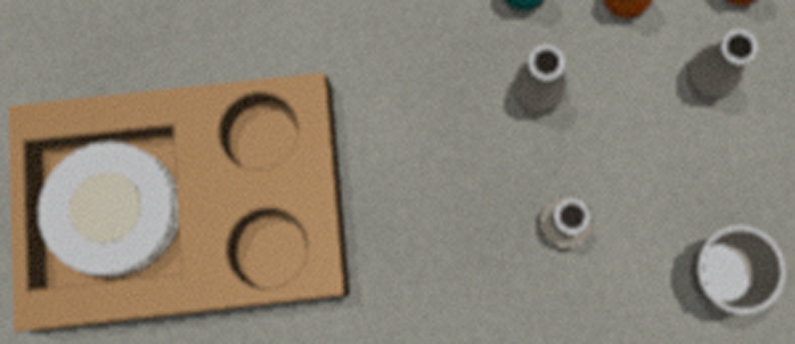

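View pics/c2.png

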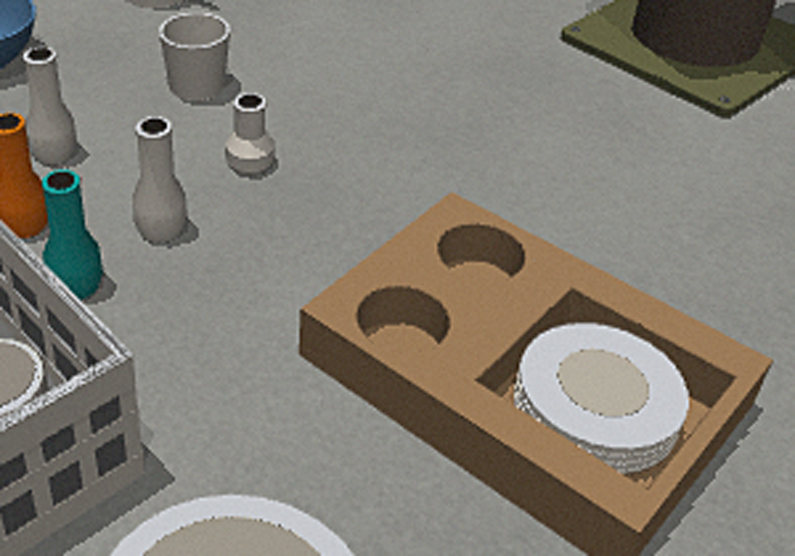

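```bash
cat > h.py <<'E'
import numpy as np
from station import env
P={n:env.camera_params(n) for n in("scene","top")}
def ray(n,uv):
    K,E=P[n]["camera_matrix"],P[n]["extrinsics"]
    d=np.array([(uv[0]-K[0,2])/K[0,0],-(uv[1]-K[1,2])/K[1,1],-1]);return E[:3,3],E[:3,:3]@d
def plane(n,uv,z):
    o,d=ray(n,uv);return (o+d*(z-o[2])/d[2])[:2]
def tri(a,b):
    A=np.zeros((3,3));r=np.zeros(3)
    for n,uv in(("top",a),("scene",b)):
        o,d=ray(n,uv);d=d/np.linalg.norm(d);M=np.eye(3)-np.outer(d,d);A+=M;r+=M@o
    return np.linalg.solve(A,r)
E
python3 - <<'E'
from h import *
np.set_printoptions(precision=4,suppress=True)
T=lambda u,v:((u+.5)/2.65+74.5,(v+.5)/2.65+149.5)
S=lambda u,v:((u+.5)/2.65+164.5,(v+.5)/2.648+119.5)
for k,t,s,z in [("A",(547,62),(154,127),.11),("B",(739,46),(41,54),.11),
 ("c1",(325,73),(300,312),.05),("c2",(345,295),(450,193),.05),("c3",(17,330),(773,360),.05),("c4",(10,106),(640,530),.05)]:
    print(k,plane("top",T(*t),z),plane("scene",S(*s),z),tri(T(*t),S(*s)))
for k,t in [("far",(259.5,132)),("near",(267.5,248))]: print(k,plane("top",T(*t),.05))
for k,t,z in [("orangeR top",(365,128),.11),("orangeL",(319,133),.11),("crate corner",(350,42),.1)]: print(k,plane("top",t,z))
E
```

```text
A [ 0.6301 -0.1215] [ 0.6302 -0.1205] [ 0.63   -0.1214  0.1095]
B [ 0.6444 -0.2774] [ 0.6426 -0.2776] [ 0.6437 -0.2766  0.1111]
c1 [0.6344 0.0657] [0.6375 0.0683] [0.6352 0.0661 0.0468]
c2 [0.4456 0.0429] [0.4485 0.0442] [0.4459 0.0429 0.0478]
c3 [0.4163 0.3105] [0.4146 0.3118] [0.4158 0.3112 0.0504]
c4 [0.6037 0.3333] [0.6016 0.3329] [0.6031 0.333  0.0516]
far [0.5823 0.1197]
near [0.484  0.1086]
orangeR top [ 0.7331 -0.3065]
orangeL [ 0.7208 -0.2051]
crate corner [ 0.9474 -0.2852]
```

drive_tool:
  increments:
    - [0, 0, 0, -1]
    - [0, 0, 0, -1]
    - [-0.6, -1, 0, -0.02]
    - [-0.6, -1, 0, 0]
    - [-0.6, -1, 0, 0]
    - [-0.6, -1, 0, 0]
    - [-0.6, -1, 0, 0]
    - [-0.6, -1, 0, 0]
    - [-0.6, -1, 0, 0]
    - [-0.6, -1, 0, 0]
  gripper: 1

```text
clock: 1.35
tcp_pos: [0.314, 0.4193, 0.2448]
tcp_rot: [-0.0, -0.0, 1.0, -0.0]
ft_force: [0.4, 0.1, 0.0]
finger_gap: 1.006
finger_force: 0.0
```

drive_tool:
  increments:
    - [-0.6, -1, 0, 0]
    - [-0.6, -1, 0, 0]
    - [-0.6, -1, 0, 0]
    - [-0.6, -1, 0, 0]
    - [-0.6, -1, 0, 0]
    - [-0.6, -1, 0, 0]
    - [-0.6, -1, 0, 0]
    - [-0.6, -1, 0, 0]
    - [-0.6, -1, 0, 0]
    - [-0.6, -1, 0, 0]

```text
clock: 2.6
tcp_pos: [0.464, 0.1695, 0.2448]
tcp_rot: [-0.0, -0.0, 1.0, -0.0]
ft_force: [0.5, -0.3, -0.1]
finger_gap: 0.993
finger_force: 0.0
```

drive_tool:
  increments:
    - [-0.6, -1, 0, 0]
    - [-0.6, -1, 0, 0]
    - [-0.6, -1, 0, 0]
    - [-0.6, -1, 0, 0]
    - [-0.6, -1, 0, 0]
    - [-0.6, -1, 0, 0]
    - [-0.6, -1, 0, 0]
    - [-0.6, -1, 0, 0]
    - [-0.6, -1, 0, 0]
    - [0, 0, 0, 0]

```text
clock: 3.85
tcp_pos: [0.5991, -0.0559, 0.2445]
tcp_rot: [-0.001, 0.001, 1.0, 0.0]
ft_force: [0.1, 1.7, -0.1]
finger_gap: 1.0
finger_force: 0.0
```

drive_tool:
  increments:
    - [-0.4, -0.87, 0, 0]
    - [-0.4, -0.87, 0, 0]
    - [-0.44, -0.87, 0, 0]
    - [0, 0, 0, 0]

```text
clock: 4.35
tcp_pos: [0.6306, -0.1218, 0.2451]
tcp_rot: [-0.0, 0.001, 1.0, -0.0]
ft_force: [-0.9, -0.3, -0.6]
finger_gap: 0.999
finger_force: 0.0
```

```bash
python3 - <<'E'
from h import *
import cv2
o=env.observe();im=env.get_image("wrist")[:,:,::-1].copy()
from scipy.spatial.transform import Rotation as R
q=o["tcp_rot"];Rm=R.from_quat([*q[1:],q[0]]).as_matrix()
p=env.camera_params("wrist");K,M=p["camera_matrix"],p["mount"]
def proj(w):
    c=np.linalg.inv(M)@np.r_[Rm.T@(np.array(w)-o["tcp_pos"]),1];return (K[0,2]+K[0,0]*c[0]/-c[2],K[1,2]-K[1,1]*c[1]/-c[2])
print(o["tcp_pos"])
for w in [(.630,-.1212,.11),(.6437,-.2766,.11)]:
    u=proj(w);print(u);cv2.drawMarker(im,tuple(int(round(v)) for v in u),(0,0,255),0,8,1)
cv2.imwrite("pics/w1.png",im)
E
```

```text
[ 0.63056901 -0.12179059  0.24512143]
(np.float64(256.7170429588092), np.float64(186.26643553504422))
(np.float64(98.30019779656553), np.float64(199.98355434288294))
```

View pics/w1.png

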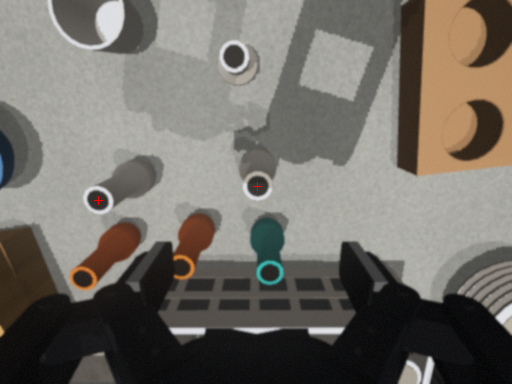

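The markers sit on the mouths of both tall vases, at (257,186) and (98,200), so both poses are confirmed. I'll descend and grip.

drive_tool:
  increments:
    - [0, 0, 1, 0]
    - [0, 0, 1, 0]
    - [0, 0, 1, 0]
    - [0, 0, 1, 0]
    - [0, 0, 1, 0]
    - [0, 0, 1, 0]
    - [0, 0, 0.6, 0]
    - [0, 0, 0, 0]

```text
clock: 5.4
tcp_pos: [0.629, -0.1193, 0.079]
tcp_rot: [-0.001, -0.0, 1.0, 0.0]
ft_force: [0.5, 1.3, 0.6]
finger_gap: 1.002
finger_force: 0.0
```

drive_tool:
  increments:
    - [0, 0, 0, 0]
    - [0, 0, 0, 0]
    - [0, 0, 0, 0]
    - [0, 0, 0, 0]
    - [0, 0, 0, 0]
    - [0, 0, 0, 0]
    - [0, 0, 0, 0]
    - [0, 0, 0, 0]
  gripper: 0.2
  newtons: 30

```text
clock: 6.4
tcp_pos: [0.6305, -0.12, 0.0812]
tcp_rot: [0.001, -0.0, 1.0, -0.0]
ft_force: [-2.0, -0.8, 5.1]
finger_gap: 0.312
finger_force: 29.7
```

drive_tool:
  increments:
    - [0, 0, -0.4, 0]
    - [0, 0, -0.8, 0]
    - [0, 0, -1, 0]
    - [0, 0, -1, 0]
    - [0, 0, -1, 0]
    - [0, 0, -0.6, 0]
    - [0, 0, 0, 0]
  gripper: 0.2
  newtons: 30

```text
clock: 7.28
tcp_pos: [0.6307, -0.12, 0.2023]
tcp_rot: [0.002, -0.0, 1.0, -0.0]
ft_force: [-0.0, 0.0, -0.3]
finger_gap: 0.307
finger_force: 29.6
```

drive_tool:
  increments:
    - [0.1, 0.5, 0, 0]
    - [0.2, 1, 0, 0]
    - [0.2, 1, 0, 0]
    - [0.2, 1, 0, 0]
    - [0.2, 1, 0, 0]
    - [0.2, 1, 0, 0]
    - [0.2, 1, 0, 0]
    - [0.2, 1, 0, 0]
    - [0.2, 1, 0, 0]
    - [0.2, 0.8, 0, 0]

```text
clock: 8.52
tcp_pos: [0.5809, 0.1149, 0.1993]
tcp_rot: [-0.001, -0.001, 1.0, 0.0]
ft_force: [0.4, 0.9, -0.1]
finger_gap: 0.31
finger_force: 29.6
```

drive_tool:
  increments:
    - [0.04, 0.3, 0, 0]
    - [0, 0, 0, 0]
    - [0, 0, 0, 0]
    - [0, 0, 0, 0]

```text
clock: 9.02
tcp_pos: [0.5816, 0.1195, 0.2003]
tcp_rot: [0.0, 0.0, 1.0, -0.0]
ft_force: [0.2, 0.4, -1.4]
finger_gap: 0.308
finger_force: 29.6
```

```bash
python3 - <<'E'
from h import *
import cv2
t=env.get_image("top")[:,:,::-1];w=env.get_image("wrist")[:,:,::-1]
cv2.imwrite("pics/p1.png",np.hstack([cv2.resize(w,(400,300)),cv2.resize(t[150:270,80:240],(400,300))]))
print(env.observe()["tcp_pos"])
E
```

```text
[0.58155353 0.11960427 0.20033027]
```

View pics/p1.png

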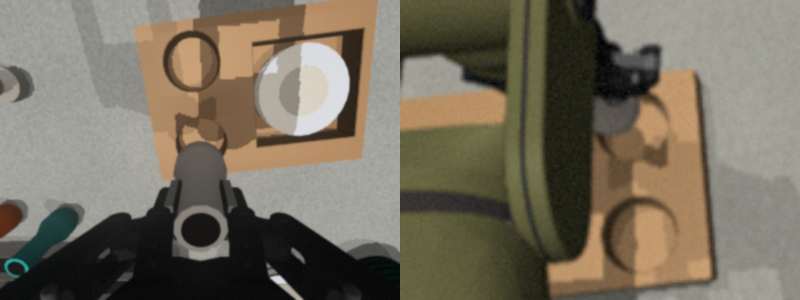

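The wrist picture shows the vase upright in the jaws, lined up with the far pocket. I'll lower it.

drive_tool:
  increments:
    - [0, 0, 0.8, 0]
    - [0, 0, 0.8, 0]
    - [0, 0, 0.6, 0]
    - [0, 0, 0.6, 0]
    - [0, 0, 0.5, 0]
    - [0, 0, 0.4, 0]
    - [0, 0, 0.3, 0]
    - [0, 0, 0.2, 0]
    - [0, 0, 0.1, 0]
    - [0, 0, 0, 0]

```text
clock: 10.38
tcp_pos: [0.5815, 0.1202, 0.0929]
tcp_rot: [0.0, -0.0, 1.0, 0.0]
ft_force: [0.2, -0.3, -1.9]
finger_gap: 0.315
finger_force: 29.6
```

drive_tool:
  increments:
    - [0, 0, 0.04, 0]
    - [0, 0, 0.03, 0]
    - [0, 0, 0, 0]

```text
clock: 10.75
tcp_pos: [0.5815, 0.1202, 0.0913]
tcp_rot: [0.0, -0.0, 1.0, 0.0]
ft_force: [0.1, -0.2, -0.5]
finger_gap: 0.313
finger_force: 29.7
```

Weight is about 1.5 N, and the force is now rising towards contact. I'll use tiny steps.

drive_tool:
  increments:
    - [0, 0, 0.03, 0]
    - [0, 0, 0, 0]

```text
clock: 11.0
tcp_pos: [0.5818, 0.1202, 0.0912]
tcp_rot: [0.0, -0.0, 1.0, 0.0]
ft_force: [-2.3, -0.8, 4.9]
finger_gap: 0.308
finger_force: 30.0
```

drive_tool:
  increments:
    - [0, 0, 0.03, 0]
    - [0, 0, 0, 0]

```text
clock: 11.25
tcp_pos: [0.582, 0.1202, 0.0912]
tcp_rot: [0.0, -0.0, 1.0, -0.0]
ft_force: [-2.1, -0.9, 8.1]
finger_gap: 0.312
finger_force: 30.5
```

drive_tool:
  increments:
    - [0, 0, -0.03, 0]
    - [0, 0, 0, 0]

```text
clock: 11.5
tcp_pos: [0.5818, 0.1202, 0.0912]
tcp_rot: [0.0, -0.0, 1.0, 0.0]
ft_force: [-2.4, -1.0, 6.1]
finger_gap: 0.311
finger_force: 30.3
```

drive_tool:
  increments:
    - [0, 0, 0, 0]
    - [0, 0, 0, 0]
    - [0, 0, 0, 0]
    - [0, 0, 0, 0]
    - [0, 0, 0, 0]
  gripper: 0.8

```text
clock: 12.12
tcp_pos: [0.5814, 0.1202, 0.0902]
tcp_rot: [-0.0, -0.0, 1.0, -0.0]
ft_force: [0.2, 0.2, 0.1]
finger_gap: 0.803
finger_force: 0.0
```

drive_tool:
  increments:
    - [0, 0, -0.5, 0]
    - [0, 0, -1, 0]
    - [0, 0, -1, 0]
    - [0, 0, -1, 0]
    - [0, 0, -1, 0]
    - [0, 0, -1, 0]
    - [0, 0, 0, 0]

```text
clock: 13.0
tcp_pos: [0.583, 0.1204, 0.2316]
tcp_rot: [0.003, -0.0, 1.0, 0.0]
ft_force: [-0.1, -0.5, -0.0]
finger_gap: 0.799
finger_force: 0.0
```

```bash
python3 - <<'E'
from h import *
import cv2
t=env.get_image("scene")[:,:,::-1];w=env.get_image("wrist")[:,:,::-1]
cv2.imwrite("pics/p2.png",np.hstack([cv2.resize(w,(400,300)),cv2.resize(t[120:300,160:400],(400,300))]))
print(env.observe()["tcp_pos"])
E
```

```text
[0.58123843 0.12017846 0.22778623]
```

View pics/p2.png

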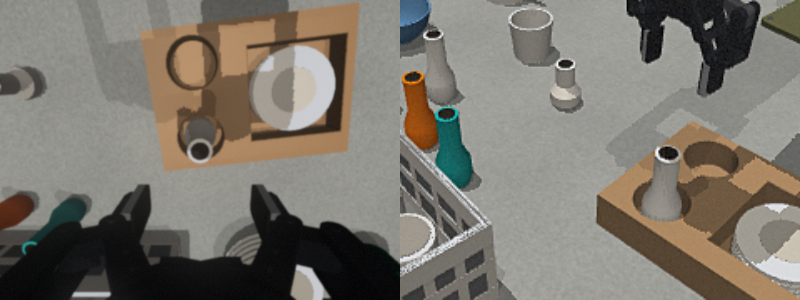

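The first vase stands upright in the far pocket. I'll go for the second.

drive_tool:
  increments:
    - [-0.15, -0.95, 0, 0]
    - [-0.15, -0.95, 0, 0]
    - [-0.15, -0.95, 0, 0]
    - [-0.15, -0.95, 0, 0]
    - [-0.15, -0.95, 0, 0]
    - [-0.15, -0.95, 0, 0]
    - [-0.15, -0.95, 0, 0]
    - [-0.15, -0.95, 0, 0]
    - [-0.15, -0.95, 0, 0]
    - [-0.15, -0.95, 0, 0]
  gripper: 0.9

```text
clock: 14.35
tcp_pos: [0.619, -0.1187, 0.2274]
tcp_rot: [-0.0, -0.0, 1.0, 0.0]
ft_force: [-0.2, 0.1, 0.2]
finger_gap: 0.899
finger_force: 0.0
```

drive_tool:
  increments:
    - [-0.14, -0.91, 0, 0]
    - [-0.14, -0.91, 0, 0]
    - [-0.14, -0.91, 0, 0]
    - [-0.14, -0.91, 0, 0]
    - [-0.14, -0.91, 0, 0]
    - [-0.14, -0.91, 0, 0]
    - [-0.14, -0.91, 0, 0]
    - [0, 0, 0, 0]
    - [0, 0, 0, 0]
    - [0, 0, 0, 0]

```text
clock: 15.6
tcp_pos: [0.6435, -0.2758, 0.2279]
tcp_rot: [-0.0, -0.001, 1.0, 0.0]
ft_force: [-0.3, 0.9, -0.7]
finger_gap: 0.9
finger_force: 0.0
```

drive_tool:
  increments:
    - [0, 0, 1, 0]
    - [0, 0, 1, 0]
    - [0, 0, 1, 0]
    - [0, 0, 1, 0]
    - [0, 0, 1, 0]
    - [0, 0, 0.6, 0]
    - [0, 0, 0.3, 0]
    - [0, 0, 0, 0]

```text
clock: 16.6
tcp_pos: [0.6435, -0.2764, 0.0804]
tcp_rot: [-0.0, -0.0, 1.0, 0.0]
ft_force: [0.3, -0.2, -0.7]
finger_gap: 0.898
finger_force: 0.0
```

drive_tool:
  increments:
    - [0, 0, 0, 0]
    - [0, 0, 0, 0]
    - [0, 0, 0, 0]
    - [0, 0, 0, 0]
    - [0, 0, 0, 0]
    - [0, 0, 0, 0]
    - [0, 0, 0, 0]
    - [0, 0, 0, 0]
  gripper: 0.2
  newtons: 30

```text
clock: 17.6
tcp_pos: [0.6439, -0.2769, 0.0812]
tcp_rot: [0.001, -0.0, 1.0, -0.0]
ft_force: [-0.6, 0.0, 6.4]
finger_gap: 0.309
finger_force: 29.6
```

drive_tool:
  increments:
    - [0, 0, -0.4, 0]
    - [0, 0, -0.8, 0]
    - [0, 0, -1, 0]
    - [0, 0, -1, 0]
    - [0, 0, -1, 0]
    - [0, 0, -1, 0]
    - [0, 0, -0.8, 0]
    - [0, 0, -0.4, 0]
    - [0, 0, 0, 0]

```text
clock: 18.73
tcp_pos: [0.6437, -0.2767, 0.2412]
tcp_rot: [0.001, -0.0, 1.0, -0.0]
ft_force: [0.4, 0.1, -1.0]
finger_gap: 0.309
finger_force: 29.6
```

drive_tool:
  increments:
    - [0.2, 0.5, 0, 0]
    - [0.4, 0.95, 0, 0]
    - [0.4, 0.95, 0, 0]
    - [0.4, 0.95, 0, 0]
    - [0.4, 0.95, 0, 0]
    - [0.4, 0.95, 0, 0]
    - [0.4, 0.95, 0, 0]
    - [0.4, 0.95, 0, 0]
    - [0.4, 0.95, 0, 0]
    - [0.4, 0.95, 0, 0]

```text
clock: 19.98
tcp_pos: [0.5477, -0.0488, 0.2404]
tcp_rot: [0.0, -0.0, 1.0, -0.0]
ft_force: [-0.5, -0.1, -1.2]
finger_gap: 0.312
finger_force: 29.6
```

drive_tool:
  increments:
    - [0.4, 0.95, 0, 0]
    - [0.4, 0.95, 0, 0]
    - [0.4, 0.95, 0, 0]
    - [0.4, 0.95, 0, 0]
    - [0.4, 0.95, 0, 0]
    - [0.4, 0.95, 0, 0]
    - [0.18, 0.66, 0, 0]
    - [0, 0, 0, 0]
    - [0, 0, 0, 0]
    - [0, 0, 0, 0]

```text
clock: 21.22
tcp_pos: [0.4842, 0.1081, 0.2403]
tcp_rot: [-0.0, 0.0, 1.0, -0.0]
ft_force: [-0.0, -0.2, -0.5]
finger_gap: 0.309
finger_force: 29.7
```

```bash
python3 - <<'E'
from h import *
import cv2
t=env.get_image("scene")[:,:,::-1];w=env.get_image("wrist")[:,:,::-1]
cv2.imwrite("pics/p3.png",np.hstack([cv2.resize(w,(400,300)),cv2.resize(t[90:270,220:460],(400,300))]))
print(env.observe()["tcp_pos"])
E
```

```text
[0.48411105 0.108118   0.24028375]
```

View pics/p3.png

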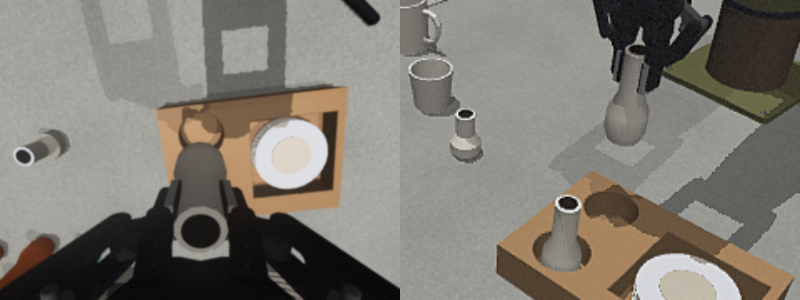

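The second vase is upright above the near pocket, and the first is still standing. I'll lower it from z 0.240 to about 0.092, then creep.

drive_tool:
  increments:
    - [0, 0, 0.8, 0]
    - [0, 0, 1, 0]
    - [0, 0, 1, 0]
    - [0, 0, 0.8, 0]
    - [0, 0, 0.7, 0]
    - [0, 0, 0.6, 0]
    - [0, 0, 0.5, 0]
    - [0, 0, 0.3, 0]
    - [0, 0, 0.2, 0]
    - [0, 0, 0, 0]

```text
clock: 22.58
tcp_pos: [0.4839, 0.1087, 0.0927]
tcp_rot: [-0.0, -0.0, 1.0, -0.0]
ft_force: [0.2, 0.2, -0.6]
finger_gap: 0.309
finger_force: 29.7
```

drive_tool:
  increments:
    - [0, 0, 0.05, 0]
    - [0, 0, 0, 0]
    - [0, 0, 0, 0]

```text
clock: 22.95
tcp_pos: [0.484, 0.1087, 0.0919]
tcp_rot: [0.0, -0.0, 1.0, 0.0]
ft_force: [0.7, -0.2, -1.1]
finger_gap: 0.313
finger_force: 29.7
```

drive_tool:
  increments:
    - [0, 0, 0.03, 0]
    - [0, 0, 0, 0]

```text
clock: 23.2
tcp_pos: [0.4841, 0.1087, 0.0912]
tcp_rot: [0.0, -0.0, 1.0, 0.0]
ft_force: [0.4, 0.0, -0.3]
finger_gap: 0.314
finger_force: 29.9
```

drive_tool:
  increments:
    - [0, 0, 0.03, 0]
    - [0, 0, 0, 0]

```text
clock: 23.45
tcp_pos: [0.4844, 0.1087, 0.0912]
tcp_rot: [0.0, -0.0, 1.0, -0.0]
ft_force: [-1.9, -0.2, 5.3]
finger_gap: 0.31
finger_force: 30.3
```

drive_tool:
  increments:
    - [0, 0, 0, 0]
    - [0, 0, 0, 0]
    - [0, 0, 0, 0]
    - [0, 0, 0, 0]
    - [0, 0, 0, 0]
    - [0, 0, 0, 0]
  gripper: 0.8

```text
clock: 24.2
tcp_pos: [0.4839, 0.1087, 0.0901]
tcp_rot: [-0.0, -0.0, 1.0, -0.0]
ft_force: [0.1, 0.2, -0.4]
finger_gap: 0.799
finger_force: 0.0
```

drive_tool:
  increments:
    - [0, 0, -0.5, 0]
    - [0, 0, -1, 0]
    - [0, 0, -1, 0]
    - [0, 0, -1, 0]
    - [0, 0, -1, 0]
    - [0, 0, -1, 0]
    - [0, 0, -0.5, 0]
    - [0, 0, 0, 0]
    - [0, 0, 0, 0]
    - [0, 0, 0, 0]

```text
clock: 25.45
tcp_pos: [0.4832, 0.1086, 0.2387]
tcp_rot: [-0.001, -0.0, 1.0, -0.0]
ft_force: [0.7, -1.9, 0.7]
finger_gap: 0.801
finger_force: 0.0
```

```bash
python3 - <<'E'
from h import *
import cv2
t=env.get_image("scene")[:,:,::-1];w=env.get_image("wrist")[:,:,::-1]
cv2.imwrite("pics/p4.png",np.hstack([cv2.resize(w,(400,300)),cv2.resize(t,(400,300))]))
print(env.observe()["tcp_pos"])
E
```

```text
[0.48346314 0.10861268 0.23907068]
```

View pics/p4.png

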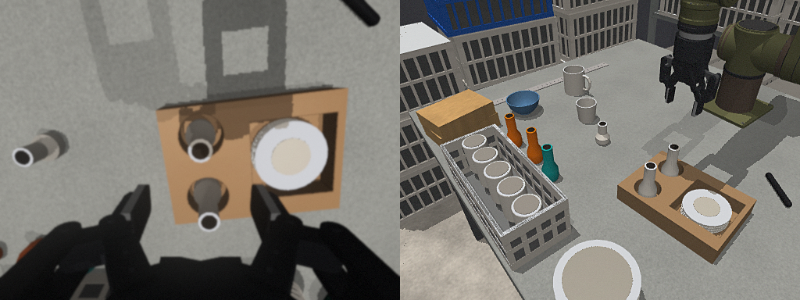

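Both vases stand upright in their pockets, the gripper is clear, and nothing else was disturbed.

```bash
python3 -c "
from station import env
print(env.job_done())"
```

```text
the job is handed in; nothing more can be done
None
```

Both tall white vases were lowered into the insert's two pockets, one in each, and stand upright there; I handed the job in at about 25.5 s on the robot's clock, and no verdict came back.

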